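# Sift the wax buttons and tip out the lumps

### The job

Pick the loaded sieve up by its wooden grip, hold it level clear above the pewter warming plate and shake it side to side until all four small wax buttons have dropped through onto the plate and only the three large ones are left in it. Then tip the large ones over the sieve's lip into the wooden lump box, and set the empty sieve down upright on its cork mat, without dropping it, and let go. Do not tip the sieve while small buttons are still in it, and leave the finished puck, the tin and the cork block where they are.

Things in the scene. Friction and masses are not known exactly. Their poses are not given: they have to be found in the camera images.
- sieve_grip (a point): Middle of the sieve's pale birch grip, a flat-sided straight bar 24 wide (x), 22 high, 110 long (y), carried by a rigid steel bow, open below down to the sieve's floor. Axes are the sieve's: z up out of the sieve, x from pouring lip to back wall, y along the grip (shake along y). The empty sieve balances under it. 122 mm above the counter when the sieve stands on the mat.
- sieve: The sieve, a rectangular stainless pan, about 360 g empty, 500 g loaded. Origin between its four feet, 118 mm straight below the grip; same axes. Inside 187 (x) by 139 (y), centred under the grip; rim of the walls (+x and both y sides) 55 mm below the grip; bow straps are the widest part, 152 mm over all in y.
- sieve_floor (a point): Point on top of the sieve's punched floor, 100 mm straight below the grip; same axes. Square 34 mm holes in three rows along x with 14 mm lands between; the middle row is staggered, so shaking along y carries what lies on a land over a hole.
- sieve_lip (a point): Middle of the upper edge of the sieve's pouring lip: 130 mm from the grip towards -x and 85 mm below it; same axes. At the -x end there is no wall but this lip, as wide as the floor, sloping up outward at 22 degrees, with cheeks at its sides. At the start the lip faces the robot's side of the counter.
- mat: Thin cork mat fixed on the counter, the sieve's place: 280 (x) by 220 (y), 4 mm thick; origin at the centre of its underside. The mat, the plate and the lump box stand side by side, in any order.
- plate_floor (a point): Centre of the flat floor of the pewter warming plate, a fixed rectangular tray on a low dark heater base with a black dial: outside 240 (x) by 260 (y), inside 232 by 252; its floor is 22 mm above the counter, its rim goes up to 51 mm above the counter. Cold.
- plate: The warming plate with its base; origin under its centre on the counter.
- lumpbox_mouth (a point): Centre of the open top of the wooden lump box, fixed: outside 180 (x) by 210 (y), inside 160 by 190, walls 10 thick, rim 68 mm above the counter, inner floor 10 to 11 mm above the counter.
- puck_center (a point): Middle of a finished violet wax puck, 60 across, 24 high. To be left alone.
- tin_center (a point): Middle of a small round wax tin with a violet lid, 48 across, 52 high. To be left alone.
- corkblock_center (a point): Middle of a cork polishing block, 60 by 95 by 30 high. To be left alone.
- small0_center (a point): Middle of a small violet wax button, a disc 26 across and 16 high, 10 g, slippery (friction about 0.2 on everything). It starts flat on a land of the sieve floor, where a gentle carry leaves it; it slides off only under brisk strokes (40 to 60 mm in 0.12 to 0.2 s) and passes the holes in any attitude.
- small1_center (a point): Middle of a small violet wax button, a disc 26 across and 16 high, 10 g, slippery (friction about 0.2 on everything). It starts flat on a land of the sieve floor, where a gentle carry leaves it; it slides off only under brisk strokes (40 to 60 mm in 0.12 to 0.2 s) and passes the holes in any attitude.
- small2_center (a point): Middle of a small violet wax button, a disc 26 across and 16 high, 10 g, slippery (friction about 0.2 on everything). It starts flat on a land of the sieve floor, where a gentle carry leaves it; it slides off only under brisk strokes (40 to 60 mm in 0.12 to 0.2 s) and passes the holes in any attitude.
- small3_center (a point): Middle of a small violet wax button, a disc 26 across and 16 high, 10 g, slippery (friction about 0.2 on everything). It starts flat on a land of the sieve floor, where a gentle carry leaves it; it slides off only under brisk strokes (40 to 60 mm in 0.12 to 0.2 s) and passes the holes in any attitude.
- large0_center (a point): Middle of a large dark violet wax button, a disc 44 across and 20 high, 36 g, as slippery; it cannot pass the holes. It starts flat on the sieve floor. To slide over the 22 degree lip it needs the sieve tipped some 40 to 48 degrees, lip down.
- large1_center (a point): Middle of a large dark violet wax button, a disc 44 across and 20 high, 36 g, as slippery; it cannot pass the holes. It starts flat on the sieve floor. To slide over the 22 degree lip it needs the sieve tipped some 40 to 48 degrees, lip down.
- large2_center (a point): Middle of a large dark violet wax button, a disc 44 across and 20 high, 36 g, as slippery; it cannot pass the holes. It starts flat on the sieve floor. To slide over the 22 degree lip it needs the sieve tipped some 40 to 48 degrees, lip down.

How it is judged:
On the way, in this order (a step that is already met when the one before it is completed fails the run):
1. all four small buttons lie on the warming plate while the sieve, held clear of the plate, still holds all three large ones (x of small0_center in the frame of plate_floor between -0.117 and 0.117 m and y of small0_center in the frame of plate_floor between -0.127 and 0.127 m and z of small0_center in the frame of plate_floor between -0.005 and 0.036 m and x of small1_center in the frame of plate_floor between -0.117 and 0.117 m and y of small1_center in the frame of plate_floor between -0.127 and 0.127 m and z of small1_center in the frame of plate_floor between -0.005 and 0.036 m and x of small2_center in the frame of plate_floor between -0.117 and 0.117 m and y of small2_center in the frame of plate_floor between -0.127 and 0.127 m and z of small2_center in the frame of plate_floor between -0.005 and 0.036 m and x of small3_center in the frame of plate_floor between -0.117 and 0.117 m and y of small3_center in the frame of plate_floor between -0.127 and 0.127 m and z of small3_center in the frame of plate_floor between -0.005 and 0.036 m and x of large0_center in the frame of sieve_floor between -0.132 and 0.095 m and y of large0_center in the frame of sieve_floor between -0.072 and 0.072 m and z of large0_center in the frame of sieve_floor between -0.004 and 0.06 m and x of large1_center in the frame of sieve_floor between -0.132 and 0.095 m and y of large1_center in the frame of sieve_floor between -0.072 and 0.072 m and z of large1_center in the frame of sieve_floor between -0.004 and 0.06 m and x of large2_center in the frame of sieve_floor between -0.132 and 0.095 m and y of large2_center in the frame of sieve_floor between -0.072 and 0.072 m and z of large2_center in the frame of sieve_floor between -0.004 and 0.06 m and contact force between sieve and plate below 0.3 N and height (world z) of sieve above 0.04 m), for 0.2 s.
2. the sieve is tipped by more than 0.3 rad with the middle of its lip over the lump box (angle between sieve's own z axis and vertical above 0.3 rad and horizontal distance between sieve_lip and lumpbox_mouth below 0.13 m and height (world z) of sieve_lip above 0.05 m), for 0.05 s.
3. all three large buttons lie in the lump box (x of large0_center in the frame of lumpbox_mouth between -0.082 and 0.082 m and y of large0_center in the frame of lumpbox_mouth between -0.097 and 0.097 m and z of large0_center in the frame of lumpbox_mouth between -0.066 and -0.004 m and x of large1_center in the frame of lumpbox_mouth between -0.082 and 0.082 m and y of large1_center in the frame of lumpbox_mouth between -0.097 and 0.097 m and z of large1_center in the frame of lumpbox_mouth between -0.066 and -0.004 m and x of large2_center in the frame of lumpbox_mouth between -0.082 and 0.082 m and y of large2_center in the frame of lumpbox_mouth between -0.097 and 0.097 m and z of large2_center in the frame of lumpbox_mouth between -0.066 and -0.004 m), for 0.2 s.
At the end, for the whole second after the job is handed in: The four small buttons lie on the warming plate inside its rim, the three large ones in the lump box below its rim; the sieve stands upright (within 0.06 rad) with its feet on the cork mat, its middle within 45 mm of the mat's middle, released; everything at rest (all of step 3 and x of small0_center in the frame of plate_floor between -0.117 and 0.117 m and y of small0_center in the frame of plate_floor between -0.127 and 0.127 m and z of small0_center in the frame of plate_floor between -0.005 and 0.036 m and x of small1_center in the frame of plate_floor between -0.117 and 0.117 m and y of small1_center in the frame of plate_floor between -0.127 and 0.127 m and z of small1_center in the frame of plate_floor between -0.005 and 0.036 m and x of small2_center in the frame of plate_floor between -0.117 and 0.117 m and y of small2_center in the frame of plate_floor between -0.127 and 0.127 m and z of small2_center in the frame of plate_floor between -0.005 and 0.036 m and x of small3_center in the frame of plate_floor between -0.117 and 0.117 m and y of small3_center in the frame of plate_floor between -0.127 and 0.127 m and z of small3_center in the frame of plate_floor between -0.005 and 0.036 m and horizontal distance between sieve and mat below 0.045 m and height (world z) of sieve below 0.01 m and angle between sieve's own z axis and vertical below 0.06 rad and linear speed of each of sieve, small0, small1, small2, small3, large0, large1, large2 below 0.03 m/s); the robot touches nothing.
It fails at once if the sieve is tipped by more than 0.35 rad (20 degrees) while a small button is still in it (angle between sieve's own z axis and vertical above 0.35 rad and ((x of small0_center in the frame of sieve_floor between -0.132 and 0.095 m and y of small0_center in the frame of sieve_floor between -0.072 and 0.072 m and z of small0_center in the frame of sieve_floor between -0.004 and 0.06 m) or (x of small1_center in the frame of sieve_floor between -0.132 and 0.095 m and y of small1_center in the frame of sieve_floor between -0.072 and 0.072 m and z of small1_center in the frame of sieve_floor between -0.004 and 0.06 m) or (x of small2_center in the frame of sieve_floor between -0.132 and 0.095 m and y of small2_center in the frame of sieve_floor between -0.072 and 0.072 m and z of small2_center in the frame of sieve_floor between -0.004 and 0.06 m) or (x of small3_center in the frame of sieve_floor between -0.132 and 0.095 m and y of small3_center in the frame of sieve_floor between -0.072 and 0.072 m and z of small3_center in the frame of sieve_floor between -0.004 and 0.06 m))).
It fails at once if the sieve is let go with its feet more than 45 mm above the counter (height (world z) of sieve above 0.045 m and contact force between each of the fingers, the arm and sieve below 0.05 N).
It fails at once if the finished puck, the tin or the cork block is moved by more than 20 mm (distance of any of puck_center, tin_center, corkblock_center from where it was at the start of the episode above 0.02 m).
It also fails if it takes over 72 s, if anything falls off the work surface, if the arm or the gripper's body presses on something with over 40 N, if the wrist force passes 120 N, or if a joint passes its speed limit or range.

### The arm

A 6-joint arm with a two-finger parallel gripper is mounted at the origin on the work surface. World frame = base frame: x ahead of the robot, y to its left, z up, the work surface at z = 0. Lengths are in m, angles in rad, forces in N, time in s.
With the tool pointing down it reaches from about 0.3 to 0.875 m from the base axis. Payload 6.4 kg.
Tool frame: the origin (TCP) lies midway between the tips of the shut fingers; the grasp point (between the pads) lies 19 mm behind it (ctrl.pinch_z is the distance from the TCP to the grasp point, in m); z points along the fingers, y is the line along which they close (so a half turn about z gives the same grasp; the last joint's range is limited). The gripper opens to 85 mm and grips with 20 to 120 N. Pads are 22 mm wide; open, the fingers measure 114 mm over their backs; the gripper's body (76 mm by 85 mm) begins 54 mm behind the grasp point. The pads swing forward as they close: fully open they stand 13 mm farther back than shut.
Start: joints at [-1.404, 0.181, 1.607, -0, 1.354, -0.206], TCP at [0.209, -0.536, 0.231] pointing down, gripper open.
Joint ranges: [-2.99, 2.99], [-0.89, 2.07], [0.3, 2.58], [-1.14, 4.28], [0, 2.63], [-3.12, 3.12]. Speed limits (rad/s): [2.57, 2.57, 3.01, 3.14, 3.14, 3.14].

### API

Orientations are given as a unit quaternion [w, x, y, z].
In Python, from bench import ctrl gives the robot as it stands.
- The arm moves only by the tool apply_moves, never from a script. Its argument "moves" is a list of rows, each an object with "jaw": the opening, from 0 (shut) to 1 (fully open); "offset": the shift along the tool's x, y, z in mm, a list of three; "rot": the turn, a rotation vector about the tool's x, y, z in degrees, a list of three. In form: [{"jaw": jaw, "offset": [dx, dy, dz], "rot": [ax, ay, az]}, ...]. A call has exactly 5 rows; each row shifts and turns the commanded pose from where the row before left it, along the tool's axes as they then stand; what a row does not reach is not made up. A row lasts 1/8 s, in which the tool goes at most 62.5 mm and 10.7 degrees, less where a joint would pass 70% of its speed; a pose out of reach is approached as far as the arm can. A call is refused whole if a number of a shift passes 62.5 or a number of a turn 10.7, either way. A call with a gripper value outside its range is refused whole. The fingers move at their own pace and stop on an object; the grip force is fixed at half the most. Time passes only in rows, so rows that do not move let the fingers close, or fill a call up. It gives the time, the measured TCP pose, the force, the opening and the grip force at its end, in the units of the state.
- ctrl.get_obs(): the state, without advancing time (a new reading comes with each control period).
- ctrl.camera(name): name is "scene" or "top"; returns (picture, depth): 480x640x3 uint8, red, green, blue; 480x640 float32, m along the optical axis (not along the pixel's ray), 0 where there is no reading.
- ctrl.camera_params(name): a dict with "K" (3x3 intrinsics, pixels), "cam_to_world" (4x4, takes a point from camera to world coordinates). Camera axes: x right, y down, z forward; pixel columns grow to the right and rows downward; lengths in m; the calibration is good to about 2 mm. A picture is of the moment at which its call begins. camera_params takes no time and is no camera call.
- ctrl.hand_in(): hands the job in; it is judged then, once.
Trained networks look in the newest picture that a camera, given by its name, has taken for a name from the list of things; names that differ only in an ending like _2 or _b are one class to them, and where a whole thing is asked for, a point or a joint stands for the part that bears it (a point fixed in the world has none). Each returns a list of dicts, best first, with "score" (0 to 1); they miss things now and then, are a little off and sometimes report something else, mostly with a low value. They report only what shows in the picture. A call takes as long as a camera call.
- ctrl.outline_of(camera, target): "region" (480x640 bool, what is visible of it) and "position" ([column, row] in pixels, amid what is visible of it).
The state is a dict: "time_s": time; "q": joint angles; "dq": joint speeds; "joint_efforts": joint torques, N m; "eef_pos": TCP position; "eef_rot": TCP orientation; "wrist_force": force on the tool from outside, world axes, zero at the start; "torque": the same for the moment, N m; "opening": opening from 0.0 (shut) to 1.0 (fully open); "grasp_force": force on a finger pad.
Only numpy, scipy, OpenCV 4.12 (cv2) and the standard library are available. Lean on these libraries where they do the work, as an engineer would, in place of code of your own. Each camera call takes 0.05 s, during which the arm holds its last target. There are 200 camera calls.

## Working session

There is one attempt and no reset: what is moved stays moved. The work goes in short steps, Python scripts to look and compute and a tool call to move; the robot and the scene stay as the last step left them, time stands still between calls to the robot, and variables do not carry over. Pictures are saved under pics/ and viewed, at most 10 in all, crops included, and the job is handed in when it is done.

Besides the shell and the picture viewer there is one more tool, called after "Emit:" by a JSON object that holds its "name" and its "arguments". apply_moves: Moves the arm, as the interface text tells. Its arguments: {"type":"object","properties":{"moves":{"type":"array"}},"required":["moves"]}

```bash
mkdir -p pics; ls; cat > h.py <<'E'
import numpy as np, cv2
from bench import ctrl
def pts(cam,depth,region):
    p=ctrl.camera_params(cam);K=np.array(p["K"]);T=np.array(p["cam_to_world"])
    v,u=np.nonzero(region&(depth>0));z=depth[v,u]
    c=np.stack([(u-K[0,2])*z/K[0,0],(v-K[1,2])*z/K[1,1],z,np.ones_like(z)])
    return (T@c)[:3].T
def save(cam,name):
    im,d=ctrl.camera(cam);cv2.imwrite(f"pics/{name}.png",im[:,:,::-1]);return im,d
E
python3 - <<'E'
from h import *
np.set_printoptions(precision=3,suppress=True)
a,da=save("top","top0");b,db=save("scene","scene0")
cv2.imwrite("pics/both.png",cv2.resize(np.vstack([a,b])[:,:,::-1],(600,900))[:]) if 0 else None
o=ctrl.get_obs();print(o["time_s"],o["eef_pos"],o["eef_rot"],ctrl.pinch_z)
for n in ["sieve_grip","sieve","mat","plate","lumpbox_mouth","puck_center","tin_center","corkblock_center"]:
    for r in ctrl.outline_of("top",n)[:1]:
        P=pts("top",da,r["region"]); 
        print(n,r["score"],r["position"],P.min(0),P.max(0),np.median(P,0),cv2.minAreaRect((P[:,:2]*1000).astype(np.float32)))
E
```

```text
pics
0.1 [ 0.209 -0.535  0.23 ] [-0.001  0.983  0.185  0.   ] 0.0187
sieve_grip 0.7 [335.8, 238.5] [ 0.433 -0.114  0.001] [0.664 0.047 0.14 ] [ 0.547 -0.033  0.03 ] ((548.525146484375, -33.822975158691406), (228.93565368652344, 161.1125946044922), 0.8230127692222595)
sieve 0.87 [337.4, 237.2] [ 0.432 -0.114 -0.   ] [0.664 0.05  0.14 ] [ 0.547 -0.031  0.029] ((547.5052490234375, -33.46106719970703), (231.3385467529297, 162.93161010742188), 1.5801523923873901)
mat 0.97 [311.3, 217.8] [ 0.416 -0.144 -0.002] [0.714 0.101 0.123] [0.577 0.009 0.005] ((565.7750854492188, -22.180259704589844), (220.32151794433594, 280.5726318359375), 84.16016387939453)
plate 0.68 [166.2, 270.0] [ 0.361  0.16  -0.003] [0.622 0.447 0.058] [0.492 0.304 0.023] ((495.17291259765625, 309.0601806640625), (255.90670776367188, 284.4870300292969), 4.144094467163086)
lumpbox_mouth 0.75 [482.1, 229.4] [ 0.459 -0.451 -0.002] [ 0.661 -0.205  0.075] [ 0.557 -0.325  0.014] ((560.41650390625, -329.5765380859375), (240.33853149414062, 194.6138916015625), 87.18711853027344)
puck_center 0.61 [389.9, 128.8] [ 0.735 -0.179  0.002] [ 0.792 -0.121  0.03 ] [ 0.763 -0.15   0.024] ((763.64599609375, -149.4207763671875), (57.48214340209961, 57.4668083190918), 86.93756103515625)
tin_center 0.55 [222.0, 122.0] [0.754 0.161 0.01 ] [0.803 0.207 0.059] [0.774 0.182 0.052] ((778.5269775390625, 184.1267547607422), (47.10968780517578, 46.071861267089844), 18.301637649536133)
corkblock_center 0.8 [314.6, 130.3] [ 0.724 -0.052 -0.002] [0.808 0.051 0.038] [ 0.762 -0.003  0.03 ] ((768.8251953125, -0.9735107421875), (69.95465087890625, 95.27555847167969), 16.66253662109375)
```

View pics/top0.png

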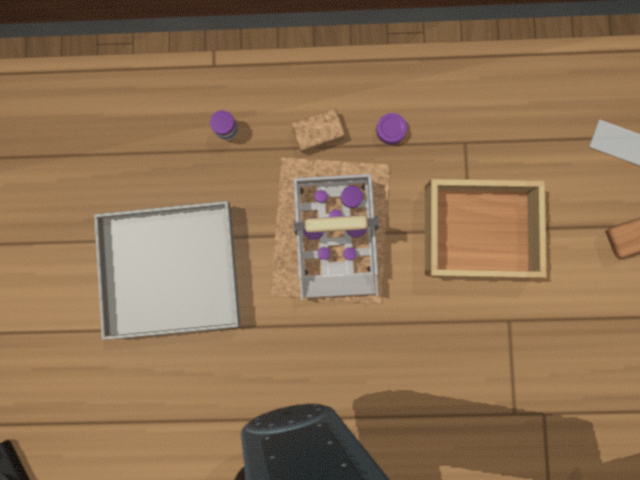

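View pics/scene0.png

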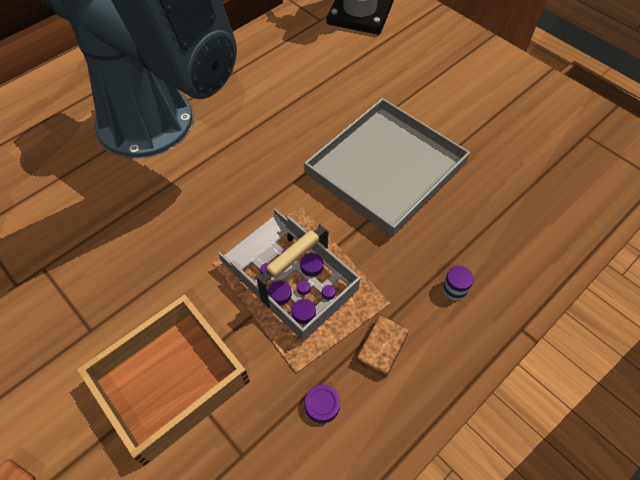

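```bash
python3 - <<'E'
from h import *
np.set_printoptions(precision=3,suppress=True)
im,d=ctrl.camera("top")
P=pts("top",d,np.ones_like(d,bool))
f=lambda m:(m.sum(),cv2.minAreaRect((P[m][:,:2]*1000).astype(np.float32)),np.median(P[m],0))
# grip top z~.133
m=(abs(P[:,2]-.133)<.008)&(abs(P[:,0]-.548)<.15)&(abs(P[:,1]+.033)<.12);print("grip",f(m))
m=(P[:,2]>.06)&(P[:,2]<.075)&(abs(P[:,0]-.56)<.12)&(abs(P[:,1]+.327)<.13);print("box rim",f(m))
m=(P[:,2]>.046)&(P[:,2]<.055)&(abs(P[:,0]-.49)<.15)&(abs(P[:,1]-.305)<.15);print("plate rim",f(m))
m=(P[:,2]>.06)&(P[:,2]<.07)&(abs(P[:,0]-.548)<.14)&(abs(P[:,1]+.033)<.1);print("sieve rim",f(m))
E
```

```text
grip (np.int64(939), ((564.7928466796875, -30.761245727539062), (24.234663009643555, 151.52874755859375), 1.6554616689682007), array([ 0.564, -0.031,  0.133]))
box rim (np.int64(2520), ((554.5853881835938, -315.5899353027344), (212.16529846191406, 180.94326782226562), 87.34921264648438), array([ 0.556, -0.321,  0.069]))
plate rim (np.int64(1616), ((493.3447265625, 298.02874755859375), (242.2136993408203, 263.3916015625), 4.145176887512207), array([0.487, 0.304, 0.051]))
sieve rim (np.int64(736), ((566.9544677734375, -31.034461975097656), (192.8916778564453, 149.7931365966797), 2.0214147567749023), array([ 0.605, -0.029,  0.067]))
```

Top view: plate at left (166,270), the sieve on its mat in the middle with the pale grip at (336,225) and lip facing the robot (338,287), the box at right (487,229). Tin, cork block and puck are at the far side (223,122), (318,130) and (392,128). The scene view agrees with this.

```bash
cat >> h.py <<'E'
from scipy.spatial.transform import Rotation as Ro
def cur():
    o=ctrl.get_obs();q=o["eef_rot"];return np.array(o["eef_pos"]),Ro.from_quat([q[1],q[2],q[3],q[0]]),o
def tool(yaw,tip=0):
    "tool down, tool x at world angle yaw (deg); tip = lip-down tilt (deg)"
    c,s=np.cos(np.radians(yaw)),np.sin(np.radians(yaw))
    R=Ro.from_matrix(np.array([[c,s,0],[s,-c,0],[0,0,-1]]).T.T)
    return R*Ro.from_rotvec([-tip,0,0],degrees=True)
def plan(p,R,n,ramp=False):
    p0,R0,o=cur();w=(R0.inv()*R).as_rotvec(degrees=True)
    t=np.linspace(0,1,n+1)
    if ramp: t=t*t*(3-2*t)
    Rp=R0;
    for i in range(n):
        f=t[i+1]-t[i];d=Rp.inv().apply((np.array(p)-p0)*f)*1000
        print(i+1,d.round(0).astype(int).tolist(),(w*f).round(1).tolist());Rp=Rp*Ro.from_rotvec(w*f,degrees=True)
E
python3 - <<'E'
from h import *
print(tool(21.3).as_quat())
plan([.565,-.031,.23],tool(91.8),15)
E
```

```text
[0.98277445 0.18480905 0.         0.        ]
1 [34, -23, 0] [0.0, -0.0, -4.7]
2 [36, -20, 0] [0.0, -0.0, -4.7]
3 [38, -17, 0] [0.0, -0.0, -4.7]
4 [39, -14, 0] [0.0, -0.0, -4.7]
5 [40, -10, 0] [0.0, -0.0, -4.7]
6 [41, -7, 0] [0.0, -0.0, -4.7]
7 [41, -4, 0] [0.0, -0.0, -4.7]
8 [41, 0, 0] [0.0, -0.0, -4.7]
9 [41, 3, 0] [0.0, -0.0, -4.7]
10 [41, 6, 0] [0.0, -0.0, -4.7]
11 [40, 10, 0] [0.0, -0.0, -4.7]
12 [39, 13, 0] [0.0, -0.0, -4.7]
13 [38, 16, 0] [0.0, -0.0, -4.7]
14 [36, 19, 0] [0.0, -0.0, -4.7]
15 [35, 22, 0] [0.0, -0.0, -4.7]
```

Emit:
{"name": "apply_moves", "arguments": {"moves": [{"jaw": 1,"offset": [34,-23,0],"rot": [0,0,-4.7]},{"jaw": 1,"offset": [36,-20,0],"rot": [0,0,-4.7]},{"jaw": 1,"offset": [38,-17,0],"rot": [0,0,-4.7]},{"jaw": 1,"offset": [39,-14,0],"rot": [0,0,-4.7]},{"jaw": 1,"offset": [40,-10,0],"rot": [0,0,-4.7]}]}}

```text
time_s: 1.18
eef_pos: [0.3286, -0.3653, 0.2315]
eef_rot: [0.0, 0.924, 0.383, 0.0]
wrist_force: [0.7, -0.3, -0.1]
opening: 0.998
grasp_force: 0.0
```

Emit:
{"name": "apply_moves", "arguments": {"moves": [{"jaw": 1,"offset": [41,-7,0],"rot": [0,0,-4.7]},{"jaw": 1,"offset": [41,-4,0],"rot": [0,0,-4.7]},{"jaw": 1,"offset": [41,0,0],"rot": [0,0,-4.7]},{"jaw": 1,"offset": [41,3,0],"rot": [0,0,-4.7]},{"jaw": 1,"offset": [41,6,0],"rot": [0,0,-4.7]}]}}

```text
time_s: 1.8
eef_pos: [0.4476, -0.1967, 0.2315]
eef_rot: [0.0, 0.827, 0.563, 0.0]
wrist_force: [-0.5, -0.7, 0.5]
opening: 1.001
grasp_force: 0.0
```

Emit:
{"name": "apply_moves", "arguments": {"moves": [{"jaw": 1,"offset": [40,10,0],"rot": [0,0,-4.7]},{"jaw": 1,"offset": [39,13,0],"rot": [0,0,-4.7]},{"jaw": 1,"offset": [38,16,0],"rot": [0,0,-4.7]},{"jaw": 1,"offset": [36,19,0],"rot": [0,0,-4.7]},{"jaw": 1,"offset": [35,22,0],"rot": [0,0,-4.7]}]}}

```text
time_s: 2.42
eef_pos: [0.5665, -0.0288, 0.2315]
eef_rot: [0.0, 0.695, 0.719, 0.0]
wrist_force: [0.6, -0.5, -0.3]
opening: 0.999
grasp_force: 0.0
```

```bash
python3 - <<'E'
from h import *
p,R,o=cur();print(o["time_s"],p,R.as_quat().round(3),np.round(o["q"],3))
plan([.565,-.031,.101],tool(91.8),5)
E
```

```text
2.425 [ 0.56647726 -0.02878909  0.23146642] [0.695 0.719 0.    0.   ] [-0.26   0.163  1.627 -0.     1.351 -0.295]
1 [0, 0, 26] [0.0, 0.0, 0.0]
2 [0, 0, 26] [0.0, 0.0, 0.0]
3 [0, 0, 26] [0.0, 0.0, 0.0]
4 [0, 0, 26] [0.0, 0.0, 0.0]
5 [0, 0, 26] [0.0, 0.0, 0.0]
```

Emit:
{"name": "apply_moves", "arguments": {"moves": [{"jaw": 1,"offset": [-2,-1,26],"rot": [0,0,0]},{"jaw": 1,"offset": [0,0,32],"rot": [0,0,0]},{"jaw": 1,"offset": [0,0,32],"rot": [0,0,0]},{"jaw": 1,"offset": [0,0,26],"rot": [0,0,0]},{"jaw": 1,"offset": [0,0,14],"rot": [0,0,0]}]}}

```text
time_s: 3.05
eef_pos: [0.564, -0.0318, 0.0998]
eef_rot: [-0.001, 0.696, 0.718, -0.0]
wrist_force: [-0.1, -1.2, -0.0]
opening: 1.002
grasp_force: 0.0
```

Emit:
{"name": "apply_moves", "arguments": {"moves": [{"jaw": 0.7,"offset": [0,0,0],"rot": [0,0,0]},{"jaw": 0.45,"offset": [0,0,0],"rot": [0,0,0]},{"jaw": 0.2,"offset": [0,0,0],"rot": [0,0,0]},{"jaw": 0,"offset": [0,0,0],"rot": [0,0,0]},{"jaw": 0,"offset": [0,0,0],"rot": [0,0,0]}]}}

```text
time_s: 3.68
eef_pos: [0.5653, -0.0322, 0.1024]
eef_rot: [0.001, 0.696, 0.718, 0.0]
wrist_force: [-2.1, -0.2, 5.5]
opening: 0.273
grasp_force: 60.0
```

Emit:
{"name": "apply_moves", "arguments": {"moves": [{"jaw": 0,"offset": [0,0,0],"rot": [0,0,0]},{"jaw": 0,"offset": [0,0,0],"rot": [0,0,0]},{"jaw": 0,"offset": [0,0,0],"rot": [0,0,0]},{"jaw": 0,"offset": [0,0,0],"rot": [0,0,0]},{"jaw": 0,"offset": [0,0,0],"rot": [0,0,0]}]}}

```text
time_s: 4.3
eef_pos: [0.5654, -0.0322, 0.1024]
eef_rot: [0.001, 0.696, 0.718, 0.0]
wrist_force: [-2.8, 0.2, 5.9]
opening: 0.273
grasp_force: 60.0
```

Emit:
{"name": "apply_moves", "arguments": {"moves": [{"jaw": 0,"offset": [0,0,-6],"rot": [0,0,0]},{"jaw": 0,"offset": [0,0,-16],"rot": [0,0,0]},{"jaw": 0,"offset": [0,0,-22],"rot": [0,0,0]},{"jaw": 0,"offset": [0,0,-22],"rot": [0,0,0]},{"jaw": 0,"offset": [0,0,-14],"rot": [0,0,0]}]}}

```text
time_s: 4.92
eef_pos: [0.5652, -0.0321, 0.183]
eef_rot: [0.001, 0.696, 0.719, 0.0]
wrist_force: [0.7, -0.8, -4.7]
opening: 0.273
grasp_force: 59.3
```

```bash
python3 - <<'E'
from h import *
p,R,o=cur();print(o["time_s"],p,R.as_quat().round(3),o["wrist_force"],o["opening"],o["torque"])
plan([.493,.298,.170],tool(94.1),20,True)
E
```

```text
4.925 [ 0.56522702 -0.0320557   0.18304122] [0.696 0.719 0.    0.001] [ 0.73147649 -0.79711521 -4.67124401] 0.2732705737088842 [ 0.02402835  0.04600006 -0.04250631]
1 [2, 0, 0] [0.0, 0.0, -0.0]
2 [7, -1, 0] [0.0, 0.0, -0.0]
3 [11, -2, 0] [0.0, 0.0, -0.1]
4 [14, -3, 1] [0.0, 0.0, -0.1]
5 [17, -3, 1] [0.0, 0.0, -0.1]
6 [20, -4, 1] [0.0, 0.0, -0.1]
7 [22, -4, 1] [0.0, 0.0, -0.1]
8 [23, -4, 1] [0.0, 0.0, -0.2]
9 [24, -4, 1] [0.0, 0.0, -0.2]
10 [25, -4, 1] [0.0, 0.0, -0.2]
11 [25, -4, 1] [0.0, 0.0, -0.2]
12 [24, -4, 1] [0.0, 0.0, -0.2]
13 [23, -4, 1] [0.0, 0.0, -0.2]
14 [22, -3, 1] [0.0, 0.0, -0.1]
15 [20, -3, 1] [0.0, 0.0, -0.1]
16 [17, -3, 1] [0.0, 0.0, -0.1]
17 [14, -2, 1] [0.0, 0.0, -0.1]
18 [11, -2, 0] [0.0, 0.0, -0.1]
19 [7, -1, 0] [0.0, 0.0, -0.0]
20 [2, 0, 0] [0.0, 0.0, -0.0]
```

Emit:
{"name": "apply_moves", "arguments": {"moves": [{"jaw": 0,"offset": [3,-1,0],"rot": [0,0,0]},{"jaw": 0,"offset": [7,-1,0],"rot": [0,0,0]},{"jaw": 0,"offset": [11,-2,0],"rot": [0,0,0]},{"jaw": 0,"offset": [14,-3,0],"rot": [0,0,-0.2]},{"jaw": 0,"offset": [17,-3,0],"rot": [0,0,-0.2]}]}}

```text
time_s: 5.55
eef_pos: [0.5525, 0.0209, 0.1809]
eef_rot: [-0.0, 0.693, 0.721, -0.0]
wrist_force: [-0.5, -0.9, -4.3]
opening: 0.27
grasp_force: 59.3
```

Emit:
{"name": "apply_moves", "arguments": {"moves": [{"jaw": 0,"offset": [20,-4,0],"rot": [0,0,-0.2]},{"jaw": 0,"offset": [22,-4,0],"rot": [0,0,-0.2]},{"jaw": 0,"offset": [23,-4,0],"rot": [0,0,-0.2]},{"jaw": 0,"offset": [24,-4,0],"rot": [0,0,-0.2]},{"jaw": 0,"offset": [25,-4,0],"rot": [0,0,-0.2]}]}}

```text
time_s: 6.18
eef_pos: [0.5271, 0.1344, 0.1813]
eef_rot: [-0.0, 0.686, 0.727, 0.0]
wrist_force: [0.8, 0.9, -4.5]
opening: 0.272
grasp_force: 59.3
```

Emit:
{"name": "apply_moves", "arguments": {"moves": [{"jaw": 0,"offset": [25,-4,1],"rot": [0,0,-0.2]},{"jaw": 0,"offset": [24,-4,1],"rot": [0,0,-0.2]},{"jaw": 0,"offset": [23,-4,1],"rot": [0,0,-0.2]},{"jaw": 0,"offset": [22,-3,1],"rot": [0,0,-0.2]},{"jaw": 0,"offset": [20,-3,1],"rot": [0,0,-0.2]}]}}

```text
time_s: 6.8
eef_pos: [0.5017, 0.2469, 0.1763]
eef_rot: [-0.0, 0.68, 0.733, 0.0]
wrist_force: [-0.2, -0.1, -5.4]
opening: 0.273
grasp_force: 59.3
```

Emit:
{"name": "apply_moves", "arguments": {"moves": [{"jaw": 0,"offset": [17,-3,1],"rot": [0,0,0]},{"jaw": 0,"offset": [14,-2,1],"rot": [0,0,0]},{"jaw": 0,"offset": [11,-2,0],"rot": [0,0,0]},{"jaw": 0,"offset": [7,-1,0],"rot": [0,0,0]},{"jaw": 0,"offset": [2,0,0],"rot": [0,0,0]}]}}

```text
time_s: 7.42
eef_pos: [0.4908, 0.2957, 0.1743]
eef_rot: [0.0, 0.68, 0.733, -0.0]
wrist_force: [-0.2, -0.5, -5.1]
opening: 0.272
grasp_force: 59.3
```

```bash
python3 - <<'E'
from h import *
p,R,o=cur();print(o["time_s"],p,R.as_quat().round(3),o["wrist_force"],np.round(o["q"],2))
plan([.493,.298,.163],tool(94.1),1)
a,d=save("top","top1");b,d2=save("scene","scene1")
cv2.imwrite("pics/s1.png",cv2.resize(b[30:270,240:560,::-1],(800,600)))
P=pts("top",d,np.ones_like(d,bool))
m=(P[:,2]>.115)&(P[:,2]<.14)&(abs(P[:,0]-.49)<.14)&(abs(P[:,1]-.3)<.1);print("sieve rim",cv2.minAreaRect((P[m][:,:2]*1000).astype(np.float32)))
E
```

```text
7.425 [0.49078683 0.2956572  0.17430944] [ 0.68   0.733 -0.     0.   ] [-0.24103362 -0.49759061 -5.1438762 ] [ 0.34  0.23  1.67 -0.    1.24  0.26]
1 [2, 2, 11] [0.0, 0.0, 0.2]
sieve rim ((473.0603942871094, 293.77655029296875), (233.54139709472656, 149.04261779785156), 5.111461162567139)
```

View pics/s1.png

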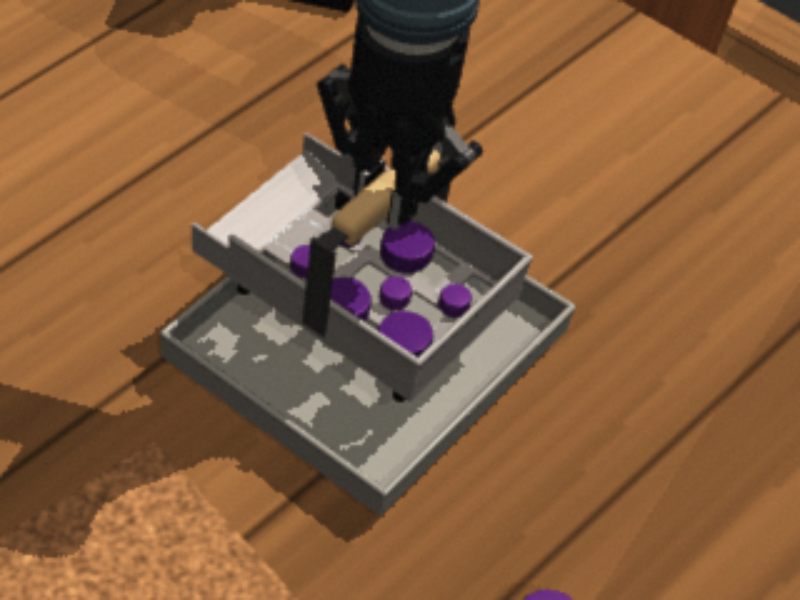

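Level over the plate; the large buttons and at least three small ones are visible inside, with nothing on the plate yet. Shaking.

Emit:
{"name": "apply_moves", "arguments": {"moves": [{"jaw": 0,"offset": [2,2,8],"rot": [0,0,0]},{"jaw": 0,"offset": [22,0,0],"rot": [0,0,0]},{"jaw": 0,"offset": [-45,0,0],"rot": [0,0,0]},{"jaw": 0,"offset": [45,0,0],"rot": [0,0,0]},{"jaw": 0,"offset": [-45,0,0],"rot": [0,0,0]}]}}

```text
time_s: 8.15
eef_pos: [0.4934, 0.2802, 0.1663]
eef_rot: [-0.001, 0.678, 0.735, 0.001]
wrist_force: [0.2, -0.0, -4.3]
opening: 0.271
grasp_force: 60.0
```

Emit:
{"name": "apply_moves", "arguments": {"moves": [{"jaw": 0,"offset": [45,0,0],"rot": [0,0,0]},{"jaw": 0,"offset": [-45,0,0],"rot": [0,0,0]},{"jaw": 0,"offset": [45,0,0],"rot": [0,0,0]},{"jaw": 0,"offset": [-45,0,0],"rot": [0,0,0]},{"jaw": 0,"offset": [22,0,0],"rot": [0,0,0]}]}}

```text
time_s: 8.78
eef_pos: [0.493, 0.295, 0.1659]
eef_rot: [0.0, 0.681, 0.732, -0.001]
wrist_force: [0.4, 0.2, -4.8]
opening: 0.272
grasp_force: 60.0
```

```bash
cat > look.py <<'E'
from h import *
import sys
p,R,o=cur();print(o["time_s"],p,R.as_quat().round(3),o["wrist_force"],o["opening"])
a,d=save("top","t");b,d2=save("scene","s")
cv2.imwrite(f"pics/{sys.argv[1]}.png",np.vstack([cv2.resize(b[50:250,260:500,::-1],(720,600))])) 
for cam,d in (("top",d),("scene",d2)):
  for n in ["small0_center","large0_center"]:
    for r in ctrl.outline_of(cam,n):
      if r["score"]>.2:
        P=pts(cam,d,r["region"]);print(cam,n,round(r["score"],2),np.round(r["position"]),r["region"].sum(),np.median(P,0).round(3))
E
python3 look.py l1
```

```text
8.775 [0.49304647 0.29499791 0.16585902] [ 0.681  0.732 -0.001  0.   ] [ 0.41409345  0.17494665 -4.75803085] 0.27152506438187507
top large0_center 0.7 [179. 273.] 202 [0.485 0.256 0.105]
top large0_center 0.42 [389. 125.] 773 [ 0.762 -0.149  0.024]
scene small0_center 0.43 [345. 169.] 126 [0.451 0.218 0.037]
scene large0_center 0.69 [385. 149.] 200 [0.502 0.264 0.104]
```

View pics/l1.png

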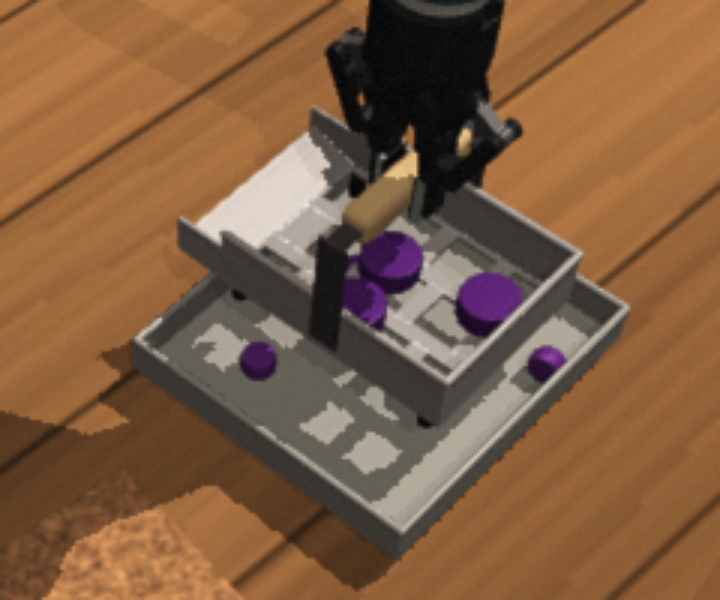

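Two small buttons lie on the plate, at (258,360) and (547,363) in the crop. Three large ones are in the sieve, and one small may be behind the strap at (350,265). Another round of shaking.

Emit:
{"name": "apply_moves", "arguments": {"moves": [{"jaw": 0,"offset": [25,0,0],"rot": [0,0,0]},{"jaw": 0,"offset": [-50,0,0],"rot": [0,0,0]},{"jaw": 0,"offset": [50,0,0],"rot": [0,0,0]},{"jaw": 0,"offset": [-50,0,0],"rot": [0,0,0]},{"jaw": 0,"offset": [50,0,0],"rot": [0,0,0]}]}}

```text
time_s: 9.7
eef_pos: [0.4928, 0.315, 0.1654]
eef_rot: [0.001, 0.684, 0.73, -0.002]
wrist_force: [0.7, -0.0, -4.4]
opening: 0.274
grasp_force: 60.0
```

Emit:
{"name": "apply_moves", "arguments": {"moves": [{"jaw": 0,"offset": [-50,0,0],"rot": [0,0,0]},{"jaw": 0,"offset": [50,0,0],"rot": [0,0,0]},{"jaw": 0,"offset": [-50,0,0],"rot": [0,0,0]},{"jaw": 0,"offset": [50,0,0],"rot": [0,0,0]},{"jaw": 0,"offset": [-25,0,0],"rot": [0,0,0]}]}}

```text
time_s: 10.32
eef_pos: [0.4924, 0.2993, 0.1664]
eef_rot: [-0.001, 0.679, 0.734, 0.001]
wrist_force: [0.5, -1.0, -3.9]
opening: 0.269
grasp_force: 59.9
```

```bash
sed -i 's/^cv2.imwrite.*/cv2.imwrite(f"pics\/{sys.argv[1]}.png",np.hstack([cv2.resize(b[50:250,260:460,::-1],(400,400)),cv2.resize(a[190:350,85:245,::-1],(400,400))]))/' look.py; python3 look.py l2
```

```text
10.325 [0.49242475 0.29930596 0.166397  ] [ 0.679  0.734  0.001 -0.001] [ 0.53198984 -0.98018614 -3.92145528] 0.26894171462538885
top small0_center 0.42 [386. 126.] 739 [ 0.762 -0.149  0.024]
top large0_center 0.71 [172. 253.] 331 [0.522 0.27  0.105]
top large0_center 0.4 [156. 236.] 477 [0.555 0.293 0.105]
scene large0_center 0.83 [391. 156.] 295 [0.521 0.265 0.104]
```

View pics/l2.png

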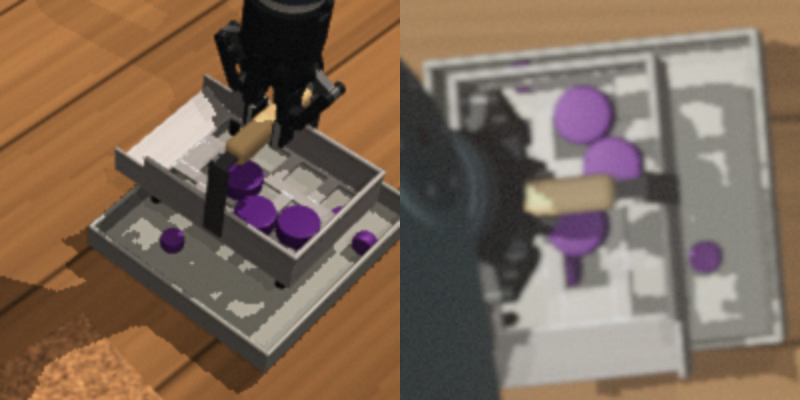

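```bash
cat > pur.py <<'E'
from h import *
p,R,o=cur()
for cam in ("top","scene"):
    im,d=ctrl.camera(cam);h=cv2.cvtColor(im,cv2.COLOR_RGB2HSV)
    m=((h[...,0]>125)&(h[...,0]<160)&(h[...,1]>90)).astype(np.uint8)
    n,L,S,C=cv2.connectedComponentsWithStats(m)
    for i in range(1,n):
        if S[i,4]<6: continue
        P=pts(cam,d,L==i)
        if len(P)==0: continue
        # sieve frame, floor at TCP - 0.080
        q=np.median(P,0)
        if q[0]>.7: continue
        print(cam,C[i].round().tolist(),S[i,4],q.round(3),"z",np.percentile(P[:,2],[5,50,95]).round(3))
E
python3 pur.py
```

```text
top [167.0, 242.0] 654 [0.542 0.275 0.105] z [0.102 0.105 0.108]
top [160.0, 282.0] 289 [0.47  0.289 0.105] z [0.102 0.105 0.108]
top [207.0, 292.0] 94 [0.447 0.22  0.039] z [0.036 0.039 0.042]
top [154.0, 300.0] 7 [0.435 0.319 0.044] z [0.042 0.044 0.049]
scene [395.0, 153.0] 908 [0.526 0.278 0.104] z [0.092 0.104 0.107]
scene [428.0, 154.0] 7 [0.544 0.377 0.038] z [0.035 0.038 0.04 ]
scene [346.0, 170.0] 115 [0.451 0.219 0.037] z [0.028 0.037 0.04 ]
scene [441.0, 170.0] 96 [0.593 0.358 0.044] z [0.03  0.044 0.049]
```

Depth shows four distinct small buttons on the plate (about (.449,.220), (.435,.319), (.544,.377) and (.593,.358), all below the sieve). The large ones are on the sieve floor at z≈0.105. Next I carry it toward the box, and I'll check the uncovered plate before tipping.

```bash
python3 - <<'E'
from h import *
plan([.635,-.319,.240],tool(87.4),25,True)
E
```

```text
1 [-3, 0, 0] [0.0, -0.0, 0.0]
2 [-8, 1, -1] [0.0, -0.0, 0.1]
3 [-13, 2, -2] [0.0, -0.0, 0.1]
4 [-18, 3, -2] [0.0, -0.0, 0.2]
5 [-22, 4, -3] [0.0, -0.0, 0.2]
6 [-26, 4, -3] [0.0, -0.0, 0.3]
7 [-29, 5, -3] [0.0, -0.0, 0.3]
8 [-31, 6, -4] [0.0, -0.0, 0.3]
9 [-33, 6, -4] [0.0, -0.0, 0.4]
10 [-35, 7, -4] [0.0, -0.0, 0.4]
11 [-36, 7, -4] [0.0, -0.0, 0.4]
12 [-37, 8, -4] [0.0, -0.0, 0.4]
13 [-37, 8, -4] [0.0, -0.0, 0.4]
14 [-37, 8, -4] [0.0, -0.0, 0.4]
15 [-36, 8, -4] [0.0, -0.0, 0.4]
16 [-35, 8, -4] [0.0, -0.0, 0.4]
17 [-33, 8, -4] [0.0, -0.0, 0.4]
18 [-31, 8, -4] [0.0, -0.0, 0.3]
19 [-28, 7, -3] [0.0, -0.0, 0.3]
20 [-25, 7, -3] [0.0, -0.0, 0.3]
21 [-22, 6, -3] [0.0, -0.0, 0.2]
22 [-18, 5, -2] [0.0, -0.0, 0.2]
23 [-13, 4, -2] [0.0, -0.0, 0.1]
24 [-8, 2, -1] [0.0, -0.0, 0.1]
25 [-3, 1, 0] [0.0, -0.0, 0.0]
```

Emit:
{"name": "apply_moves", "arguments": {"moves": [{"jaw": 0,"offset": [-3,0,-3],"rot": [0,0,0]},{"jaw": 0,"offset": [-8,1,-6],"rot": [0,0,0.1]},{"jaw": 0,"offset": [-13,2,-8],"rot": [0,0,0.1]},{"jaw": 0,"offset": [-18,3,-8],"rot": [0,0,0.2]},{"jaw": 0,"offset": [-22,4,-8],"rot": [0,0,0.2]}]}}

```text
time_s: 11.35
eef_pos: [0.5077, 0.232, 0.2002]
eef_rot: [0.0, 0.684, 0.729, 0.0]
wrist_force: [0.0, -0.8, -4.3]
opening: 0.268
grasp_force: 60.0
```

Emit:
{"name": "apply_moves", "arguments": {"moves": [{"jaw": 0,"offset": [-26,4,-8],"rot": [0,0,0.3]},{"jaw": 0,"offset": [-29,5,-8],"rot": [0,0,0.3]},{"jaw": 0,"offset": [-31,6,-6],"rot": [0,0,0.3]},{"jaw": 0,"offset": [-33,6,-5],"rot": [0,0,0.4]},{"jaw": 0,"offset": [-35,7,-5],"rot": [0,0,0.4]}]}}

```text
time_s: 11.98
eef_pos: [0.5434, 0.0789, 0.2322]
eef_rot: [0.0, 0.695, 0.719, 0.0]
wrist_force: [0.7, -0.3, -3.3]
opening: 0.272
grasp_force: 60.0
```

Emit:
{"name": "apply_moves", "arguments": {"moves": [{"jaw": 0,"offset": [-36,7,-3],"rot": [0,0,0.4]},{"jaw": 0,"offset": [-37,8,-2],"rot": [0,0,0.4]},{"jaw": 0,"offset": [-37,8,-1],"rot": [0,0,0.4]},{"jaw": 0,"offset": [-37,8,-1],"rot": [0,0,0.4]},{"jaw": 0,"offset": [-36,8,0],"rot": [0,0,0.4]}]}}

```text
time_s: 12.6
eef_pos: [0.5857, -0.1037, 0.2391]
eef_rot: [0.0, 0.708, 0.706, 0.0]
wrist_force: [1.2, -0.8, -3.9]
opening: 0.272
grasp_force: 60.0
```

Emit:
{"name": "apply_moves", "arguments": {"moves": [{"jaw": 0,"offset": [-35,8,0],"rot": [0,0,0.4]},{"jaw": 0,"offset": [-33,8,0],"rot": [0,0,0.4]},{"jaw": 0,"offset": [-31,8,0],"rot": [0,0,0.3]},{"jaw": 0,"offset": [-28,7,0],"rot": [0,0,0.3]},{"jaw": 0,"offset": [-25,7,0],"rot": [0,0,0.3]}]}}

```text
time_s: 13.22
eef_pos: [0.6213, -0.2561, 0.2387]
eef_rot: [0.0, 0.718, 0.696, -0.0]
wrist_force: [-0.1, -0.4, -5.0]
opening: 0.269
grasp_force: 59.9
```

Emit:
{"name": "apply_moves", "arguments": {"moves": [{"jaw": 0,"offset": [-22,6,0],"rot": [0,0,0.2]},{"jaw": 0,"offset": [-18,5,0],"rot": [0,0,0.2]},{"jaw": 0,"offset": [-13,4,0],"rot": [0,0,0.1]},{"jaw": 0,"offset": [-8,2,0],"rot": [0,0,0.1]},{"jaw": 0,"offset": [-3,1,0],"rot": [0,0,0]}]}}

```text
time_s: 13.85
eef_pos: [0.6377, -0.3182, 0.2382]
eef_rot: [-0.0, 0.721, 0.693, 0.0]
wrist_force: [-0.3, 0.5, -3.6]
opening: 0.269
grasp_force: 59.9
```

```bash
python3 pur.py; python3 - <<'E'
from h import *
p,R,o=cur();print(o["time_s"],p,R.as_quat().round(3),np.round(o["q"],2))
plan([.635,-.319,.240],tool(87.4),1)
b,d2=save("scene","s3");a,d=save("top","t3")
cv2.imwrite("pics/l3.png",np.hstack([cv2.resize(b[80:480,60:500,::-1],(440,400)),cv2.resize(a[150:350,90:240,::-1],(300,400))]))
E
```

```text
top [513.0, 137.0] 524 [ 0.696 -0.331  0.177] z [0.173 0.177 0.28 ]
top [502.0, 181.0] 206 [ 0.623 -0.308  0.177] z [0.173 0.177 0.18 ]
top [133.0, 220.0] 63 [0.591 0.361 0.046] z [0.042 0.046 0.05 ]
top [131.0, 242.0] 45 [0.549 0.367 0.039] z [0.036 0.039 0.042]
top [208.0, 293.0] 68 [0.446 0.217 0.039] z [0.036 0.039 0.042]
top [151.0, 298.0] 52 [0.439 0.324 0.047] z [0.043 0.047 0.05 ]
scene [378.0, 141.0] 99 [0.444 0.322 0.043] z [0.03  0.043 0.048]
scene [430.0, 159.0] 115 [0.553 0.369 0.037] z [0.028 0.037 0.04 ]
scene [346.0, 170.0] 112 [0.451 0.219 0.037] z [0.029 0.037 0.04 ]
scene [441.0, 170.0] 96 [0.593 0.357 0.044] z [0.03  0.044 0.048]
scene [179.0, 372.0] 18 [ 0.623 -0.301  0.175] z [0.169 0.175 0.291]
scene [159.0, 391.0] 77 [ 0.627 -0.337  0.175] z [0.167 0.175 0.199]
scene [175.0, 392.0] 40 [ 0.641 -0.322  0.165] z [0.161 0.165 0.329]
scene [178.0, 423.0] 1705 [ 0.681 -0.343  0.175] z [0.17  0.175 0.177]
13.95 [ 0.63781069 -0.31788045  0.23820256] [ 0.721  0.693  0.    -0.   ] [-0.63  0.48  1.21  0.    1.45 -0.59]
1 [-1, -3, -2] [-0.0, -0.0, 0.3]
```

View pics/l3.png

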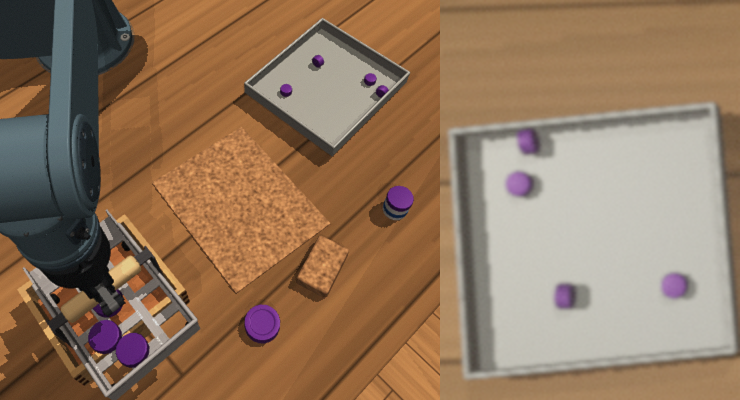

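All four small buttons lie on the plate and the three large ones are in the sieve over the box. Tipping.

Emit:
{"name": "apply_moves", "arguments": {"moves": [{"jaw": 0,"offset": [0,-2,-2],"rot": [-3,0,0]},{"jaw": 0,"offset": [0,0,0],"rot": [-5,0,0]},{"jaw": 0,"offset": [0,0,0],"rot": [-5,0,0]},{"jaw": 0,"offset": [0,0,0],"rot": [-5,0,0]},{"jaw": 0,"offset": [0,0,0],"rot": [-5,0,0]}]}}

```text
time_s: 14.68
eef_pos: [0.6356, -0.3172, 0.2406]
eef_rot: [0.145, 0.706, 0.679, 0.139]
wrist_force: [-0.5, -0.4, -3.3]
opening: 0.27
grasp_force: 59.9
```

Emit:
{"name": "apply_moves", "arguments": {"moves": [{"jaw": 0,"offset": [0,0,0],"rot": [-5,0,0]},{"jaw": 0,"offset": [0,0,0],"rot": [-5,0,0]},{"jaw": 0,"offset": [0,0,0],"rot": [-4,0,0]},{"jaw": 0,"offset": [0,0,0],"rot": [-4,0,0]},{"jaw": 0,"offset": [0,0,0],"rot": [-4,0,0]}]}}

```text
time_s: 15.3
eef_pos: [0.6357, -0.3173, 0.2407]
eef_rot: [0.277, 0.666, 0.64, 0.265]
wrist_force: [0.1, -0.5, -3.3]
opening: 0.272
grasp_force: 60.4
```

Emit:
{"name": "apply_moves", "arguments": {"moves": [{"jaw": 0,"offset": [0,0,0],"rot": [-2,0,0]},{"jaw": 0,"offset": [0,0,0],"rot": [0,0,0]},{"jaw": 0,"offset": [0,0,0],"rot": [0,0,0]},{"jaw": 0,"offset": [0,0,0],"rot": [0,0,0]},{"jaw": 0,"offset": [0,0,0],"rot": [0,0,0]}]}}

```text
time_s: 15.92
eef_pos: [0.636, -0.318, 0.2406]
eef_rot: [0.288, 0.661, 0.635, 0.276]
wrist_force: [0.2, 0.1, -4.0]
opening: 0.271
grasp_force: 60.5
```

```bash
python3 pur.py|grep -v " 0.3"; python3 - <<'E'
from h import *
p,R,o=cur();print(o["time_s"],p,R.as_matrix()[:,2].round(3),o["wrist_force"])
b,d2=save("scene","s4");a,d=save("top","t4")
cv2.imwrite("pics/l4.png",np.hstack([cv2.resize(b[230:480,50:300,::-1],(400,400)),cv2.resize(a[100:300,400:600,::-1],(400,400))]))
E
```

```text
top [482.0, 252.0] 642 [ 0.509 -0.313  0.033] z [0.028 0.033 0.055]
top [507.0, 259.0] 394 [ 0.495 -0.362  0.031] z [0.027 0.031 0.034]
top [208.0, 293.0] 74 [0.446 0.217 0.039] z [0.035 0.039 0.042]
scene [346.0, 170.0] 112 [0.45  0.219 0.037] z [0.03  0.037 0.04 ]
scene [121.0, 368.0] 283 [ 0.49  -0.364  0.03 ] z [0.027 0.03  0.032]
16.025 [ 0.6358735  -0.31796453  0.24038957] [ 0.731 -0.03  -0.682] [ 0.32144138 -0.34990795 -3.02828278]
```

View pics/l4.png

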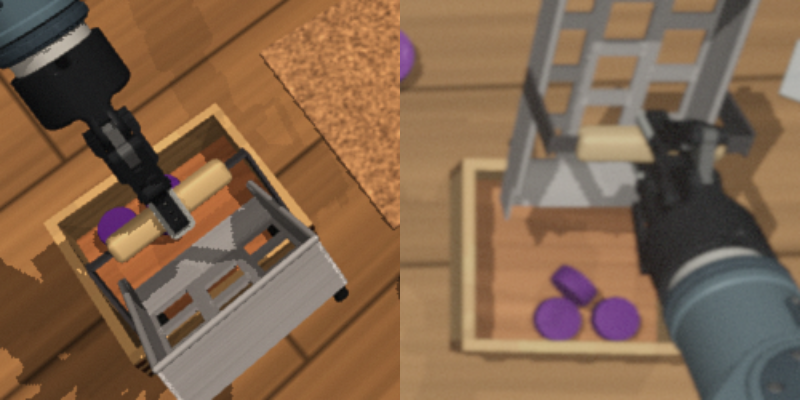

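All three large buttons are in the box (top crop around (575,300)) and the sieve is empty. Levelling and returning.

Emit:
{"name": "apply_moves", "arguments": {"moves": [{"jaw": 0,"offset": [0,0,-4],"rot": [4,0,0]},{"jaw": 0,"offset": [0,0,-4],"rot": [5,0,0]},{"jaw": 0,"offset": [0,0,0],"rot": [5,0,0]},{"jaw": 0,"offset": [0,0,0],"rot": [5,0,0]},{"jaw": 0,"offset": [0,0,0],"rot": [5,0,0]}]}}

```text
time_s: 16.75
eef_pos: [0.6301, -0.3178, 0.2462]
eef_rot: [0.143, 0.707, 0.679, 0.137]
wrist_force: [0.7, 0.4, -2.2]
opening: 0.269
grasp_force: 60.4
```

Emit:
{"name": "apply_moves", "arguments": {"moves": [{"jaw": 0,"offset": [0,0,0],"rot": [5,0,0]},{"jaw": 0,"offset": [0,0,0],"rot": [5,0,0]},{"jaw": 0,"offset": [0,0,0],"rot": [5,0,0]},{"jaw": 0,"offset": [0,0,0],"rot": [5,0,0]},{"jaw": 0,"offset": [0,0,0],"rot": [3,0,0]}]}}

```text
time_s: 17.38
eef_pos: [0.6308, -0.3176, 0.2458]
eef_rot: [-0.001, 0.721, 0.693, -0.0]
wrist_force: [-0.5, 0.3, -3.4]
opening: 0.269
grasp_force: 60.3
```

```bash
python3 - <<'E'
from h import *
p,R,o=cur();print(o["time_s"],p,R.as_matrix()[:,2].round(3),o["wrist_force"])
plan([.566,-.024,.20],tool(86),15,True)
E
```

```text
17.375 [ 0.63082542 -0.31755642  0.245814  ] [-0.001  0.001 -1.   ] [-0.45177069  0.27206359 -3.44811263]
1 [4, -1, 1] [-0.0, -0.0, 0.0]
2 [10, -3, 2] [-0.0, -0.0, 0.1]
3 [16, -4, 3] [-0.0, -0.0, 0.1]
4 [21, -6, 3] [-0.0, -0.0, 0.1]
5 [24, -7, 4] [-0.0, -0.0, 0.1]
6 [27, -7, 4] [-0.0, -0.0, 0.2]
7 [28, -8, 5] [-0.0, -0.0, 0.2]
8 [29, -8, 5] [-0.0, -0.0, 0.2]
9 [28, -8, 5] [-0.0, -0.0, 0.2]
10 [27, -8, 4] [-0.0, -0.0, 0.2]
11 [24, -7, 4] [-0.0, -0.0, 0.1]
12 [21, -6, 3] [-0.0, -0.0, 0.1]
13 [16, -5, 3] [-0.0, -0.0, 0.1]
14 [10, -3, 2] [-0.0, -0.0, 0.1]
15 [4, -1, 1] [-0.0, -0.0, 0.0]
```

Emit:
{"name": "apply_moves", "arguments": {"moves": [{"jaw": 0,"offset": [4,-1,0],"rot": [0,0,0]},{"jaw": 0,"offset": [10,-3,0],"rot": [0,0,0]},{"jaw": 0,"offset": [16,-4,0],"rot": [0,0,0]},{"jaw": 0,"offset": [21,-6,0],"rot": [0,0,0]},{"jaw": 0,"offset": [24,-7,4],"rot": [0,0,0]}]}}

```text
time_s: 18.0
eef_pos: [0.6118, -0.2406, 0.2428]
eef_rot: [0.001, 0.722, 0.692, 0.001]
wrist_force: [-0.8, 0.3, -3.0]
opening: 0.268
grasp_force: 60.4
```

Emit:
{"name": "apply_moves", "arguments": {"moves": [{"jaw": 0,"offset": [27,-7,4],"rot": [0,0,0]},{"jaw": 0,"offset": [28,-8,5],"rot": [0,0,0]},{"jaw": 0,"offset": [29,-8,5],"rot": [0,0,0]},{"jaw": 0,"offset": [28,-8,5],"rot": [0,0,0]},{"jaw": 0,"offset": [27,-8,5],"rot": [0,0,0]}]}}

```text
time_s: 18.62
eef_pos: [0.5779, -0.0995, 0.2182]
eef_rot: [0.0, 0.721, 0.693, 0.001]
wrist_force: [0.3, -0.2, -2.8]
opening: 0.272
grasp_force: 60.4
```

Emit:
{"name": "apply_moves", "arguments": {"moves": [{"jaw": 0,"offset": [24,-7,6],"rot": [0,0,0]},{"jaw": 0,"offset": [21,-6,6],"rot": [0,0,0]},{"jaw": 0,"offset": [16,-5,6],"rot": [0,0,0]},{"jaw": 0,"offset": [10,-3,6],"rot": [0,0,0]},{"jaw": 0,"offset": [4,-1,4],"rot": [0,0,0]}]}}

```text
time_s: 19.25
eef_pos: [0.5598, -0.0253, 0.1894]
eef_rot: [-0.0, 0.721, 0.693, -0.0]
wrist_force: [-0.2, -0.1, -3.1]
opening: 0.269
grasp_force: 60.4
```

```bash
python3 - <<'E'
from h import *
p,R,o=cur();print(o["time_s"],p,R.as_matrix()[:,2].round(3),o["wrist_force"])
plan([.566,-.024,.103],tool(87),5)
E
```

```text
19.25 [ 0.55978113 -0.02528407  0.18939202] [-0. -0. -1.] [-0.22592587 -0.12792385 -3.10553303]
1 [0, 1, 17] [-0.0, 0.0, 0.1]
2 [0, 1, 17] [-0.0, 0.0, 0.1]
3 [0, 1, 17] [-0.0, 0.0, 0.1]
4 [0, 1, 17] [-0.0, 0.0, 0.1]
5 [0, 1, 17] [-0.0, 0.0, 0.1]
```

Emit:
{"name": "apply_moves", "arguments": {"moves": [{"jaw": 0,"offset": [0,3,20],"rot": [0,0,0]},{"jaw": 0,"offset": [0,3,24],"rot": [0,0,0]},{"jaw": 0,"offset": [0,0,20],"rot": [0,0,0]},{"jaw": 0,"offset": [0,0,12],"rot": [0,0,0]},{"jaw": 0,"offset": [0,0,6],"rot": [0,0,0]}]}}

```text
time_s: 19.88
eef_pos: [0.5659, -0.0262, 0.1073]
eef_rot: [-0.0, 0.722, 0.692, -0.0]
wrist_force: [0.9, 1.2, -2.8]
opening: 0.269
grasp_force: 60.4
```

Emit:
{"name": "apply_moves", "arguments": {"moves": [{"jaw": 0,"offset": [0,0,2],"rot": [0,0,0]},{"jaw": 0,"offset": [0,0,1],"rot": [0,0,0]},{"jaw": 0,"offset": [0,0,1],"rot": [0,0,0]},{"jaw": 0,"offset": [0,0,0],"rot": [0,0,0]},{"jaw": 0,"offset": [0,0,0],"rot": [0,0,0]}]}}

```text
time_s: 20.5
eef_pos: [0.5665, -0.026, 0.1046]
eef_rot: [0.001, 0.721, 0.693, 0.0]
wrist_force: [0.7, 0.3, -1.0]
opening: 0.271
grasp_force: 60.6
```

Emit:
{"name": "apply_moves", "arguments": {"moves": [{"jaw": 0,"offset": [0,0,1],"rot": [0,0,0]},{"jaw": 0,"offset": [0,0,0],"rot": [0,0,0]},{"jaw": 0.35,"offset": [0,0,0],"rot": [0,0,0]},{"jaw": 0.6,"offset": [0,0,0],"rot": [0,0,0]},{"jaw": 1,"offset": [0,0,0],"rot": [0,0,0]}]}}

```text
time_s: 21.12
eef_pos: [0.5659, -0.026, 0.1028]
eef_rot: [-0.0, 0.721, 0.692, -0.0]
wrist_force: [-0.8, -0.2, -0.5]
opening: 0.762
grasp_force: 0.0
```

Emit:
{"name": "apply_moves", "arguments": {"moves": [{"jaw": 1,"offset": [0,0,0],"rot": [0,0,0]},{"jaw": 1,"offset": [0,0,0],"rot": [0,0,0]},{"jaw": 1,"offset": [0,0,-10],"rot": [0,0,0]},{"jaw": 1,"offset": [0,0,-20],"rot": [0,0,0]},{"jaw": 1,"offset": [0,0,-30],"rot": [0,0,0]}]}}

```text
time_s: 21.75
eef_pos: [0.5654, -0.0258, 0.1634]
eef_rot: [-0.001, 0.721, 0.693, -0.0]
wrist_force: [0.7, 0.5, 0.6]
opening: 1.002
grasp_force: 0.0
```

Emit:
{"name": "apply_moves", "arguments": {"moves": [{"jaw": 1,"offset": [0,0,-40],"rot": [0,0,0]},{"jaw": 1,"offset": [0,0,-40],"rot": [0,0,0]},{"jaw": 1,"offset": [0,0,-20],"rot": [0,0,0]},{"jaw": 1,"offset": [0,0,0],"rot": [0,0,0]},{"jaw": 1,"offset": [0,0,0],"rot": [0,0,0]}]}}

```text
time_s: 22.38
eef_pos: [0.5654, -0.0258, 0.262]
eef_rot: [-0.001, 0.721, 0.693, -0.0]
wrist_force: [-0.3, 1.0, -0.3]
opening: 0.998
grasp_force: 0.0
```

```bash
python3 pur.py; python3 - <<'E'
from h import *
p,R,o=cur();print(o["time_s"],p,o["opening"],o["wrist_force"])
b,d2=save("scene","s5")
P=pts("scene",d2,np.ones_like(d2,bool))
m=(P[:,2]>.06)&(P[:,2]<.075)&(abs(P[:,0]-.566)<.13)&(abs(P[:,1]+.026)<.1);print(cv2.minAreaRect((P[m][:,:2]*1000).astype(np.float32)),P[m][:,2].min(),P[m][:,2].max())
E
```

```text
top [133.0, 220.0] 61 [0.591 0.36  0.046] z [0.043 0.046 0.051]
top [482.0, 252.0] 614 [ 0.509 -0.313  0.033] z [0.029 0.033 0.055]
top [131.0, 242.0] 39 [0.547 0.367 0.038] z [0.035 0.038 0.042]
top [507.0, 259.0] 377 [ 0.495 -0.363  0.031] z [0.028 0.031 0.034]
top [208.0, 293.0] 64 [0.446 0.217 0.039] z [0.036 0.039 0.041]
top [151.0, 298.0] 48 [0.439 0.325 0.048] z [0.044 0.048 0.051]
scene [378.0, 141.0] 99 [0.443 0.322 0.042] z [0.029 0.042 0.048]
scene [430.0, 159.0] 113 [0.553 0.37  0.037] z [0.027 0.037 0.04 ]
scene [346.0, 170.0] 113 [0.451 0.219 0.037] z [0.028 0.037 0.04 ]
scene [441.0, 170.0] 96 [0.593 0.358 0.044] z [0.03  0.044 0.048]
scene [153.0, 358.0] 842 [ 0.516 -0.314  0.031] z [0.025 0.031 0.053]
scene [124.0, 372.0] 552 [ 0.5   -0.364  0.029] z [0.019 0.029 0.032]
22.475 [ 0.56517996 -0.0257364   0.2613776 ] 0.9967771214600333 [-0.30752912 -0.19770733  0.14107012]
((569.8628540039062, -24.299949645996094), (150.38641357421875, 192.93984985351562), 88.24916076660156) 0.0600282909679255 0.07499756612797925
```

View pics/s5.png

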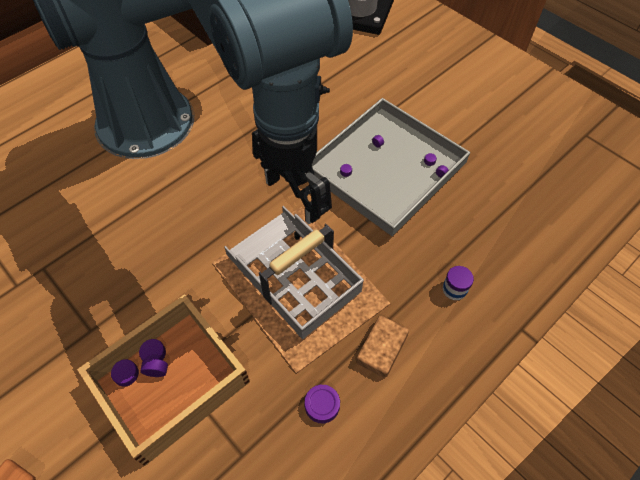

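The sieve stands empty and upright on the mat (around (297,270)). Four small buttons are on the plate, three large ones are in the box at (124,372), (152,350) and (154,368), and the other items are undisturbed. Handing in.

```bash
python3 -c "
from bench import ctrl;print(ctrl.hand_in())"
```

```text
the job is handed in; nothing more can be done
None
```

I handed the job in at about 22.5 s with all four small buttons on the plate, all three large ones in the lump box and the empty sieve released upright on its mat; the hand-in call returned no verdict.

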